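# Stack the stoneware jar set on its round stand

### The arm

A 6-joint arm with a two-finger parallel gripper is mounted at the origin on a cart in front of the work surface, level with it; the furniture and walls round the work are solid. World frame = base frame: x ahead of the robot, y to its left, z up, the work surface at z = 0. Lengths are in m, angles in degrees, forces in N, time in s.
With the tool pointing down it reaches from about 0.375 to 0.75 m from the base axis. Payload 9 kg.
Tool frame: the origin (TCP) lies at the very end of the fingers, on their centre line; the grasp point (between the pads) lies 19 mm behind it; z points along the fingers, x is the direction in which the jaws open and shut, and the axes are right-handed (so a half turn about z gives the same grasp; the last joint's range is limited). The gripper opens to 85 mm and grips with 20 to 120 N. Pads are 22 mm wide; open, the fingers measure 114 mm over their backs; the gripper's body (76 mm by 85 mm) begins 54 mm behind the grasp point. The pads swing forward as they close: fully open they stand 13 mm farther back than shut.
Start: joints at [-78.879, 5.964, 5.575, 89.605, 0, 77.527], TCP at [0.24, -0.55, 0.231] pointing down, gripper open.
Joint ranges: [-171.21, 171.21], [-48.23, 106.86], [-62.78, 66.21], [-105.2, 120.99], [-86.42, 89.51], [-180, 180]. Speed limits (degrees/s): [127.2, 127.2, 147.25, 180, 180, 180].

### API

Orientations are given as [roll, pitch, yaw] about the fixed x, y, z axes, in that order (R = Rz(yaw) Ry(pitch) Rx(roll)).
In Python, from rig import readout, cams, job gives the robot as it stands.
- The arm moves only by the shell command python3 -m inch 'ROWS' [OPENING]. ROWS is JSON, a list of rows, each a list of 6 numbers: the shift along the tool's x, y, z in mm, then the turn, a rotation vector about the tool's x, y, z in degrees. A call has exactly 5 rows; each row shifts and turns the commanded pose from where the row before left it, along the tool's axes as they then stand; what a row does not reach is not made up. A row lasts 1/12 s, in which the tool goes at most 41.7 mm and 7.16 degrees, less where a joint would pass 70% of its speed; a pose out of reach is approached as far as the arm can. A call with a gripper value outside its range is refused whole. OPENING is the opening, from 0 (shut) to 1 (fully open), set as the call begins (- or left out, the last holds). The fingers move at their own pace and stop on an object; the grip force is fixed at half the most. Time passes only in rows, so rows that do not move let the fingers close, or fill a call up. It gives the time, the measured TCP pose, the force and the opening at its end, in the units of the state.
- readout.observe(): the state, without advancing time (a new reading comes with each control period).
- cams.read_camera(name): name is "scene" or "top" or "wrist"; returns a dict with "img" (420x560x3 uint8, red, green, blue), "vertical_fov" (degrees; the focal length in pixels is half the picture's height over the tangent of half this angle, whatever the lens; pixels are square), "cx", "cy" (the principal point, pixels), "rvec" (rotation vector, rad) and "tvec" (3), from world to camera coordinates, as OpenCV has them. Camera axes: x right, y down, z forward; pixel columns grow to the right and rows downward; lengths in m; the calibration is good to about 2 mm. A picture is of the moment at which its call begins. There is no depth.
- job.hand_in(): hands the job in, once; it reports no verdict.
The state is a dict: "clock": time; "joint_positions": joint angles; "dq": joint speeds; "joint_efforts": joint torques, N m; "tcp_pos": TCP position; "tool_rot": TCP orientation; "wrist_force": force on the tool from outside, world axes, zero at the start; "ft_torque": the same for the moment, N m; "gripper_width": opening from 0.0 (shut) to 1.0 (fully open).
Only numpy, scipy, OpenCV 4.12 (cv2) and the standard library are available. Lean on these libraries where they do the work, as an engineer would, in place of code of your own. Each camera call takes 0.05 s, during which the arm holds its last target. There are 200 camera calls.

### The job

Put the white stoneware jar set together for display on the middle of the round wooden stand, not the square board: the largest jar at the bottom, the middle one on it, the smallest on that and the lid on top, each standing upright with its foot fully seated in the mouth below. Do not tip any of them over, and leave the shakers, the marker and the tape roll standing or lying where they are.

Things in the scene. Friction and masses are not known exactly. Their poses are not given: they have to be found in the camera images.
- jar_large: largest round white stoneware jar, 66 mm across, 64 mm high, open on top (mouth 49 mm wide, floor at 12 mm). Under the straight body a narrower tapered foot, 52 mm wide, 6 mm high; it stands on this foot on the stand. Origin: centre of its underside, z up; starts upright.
- jar_middle: middle round white stoneware jar, 57 mm across, 54 mm high, open on top (mouth 41 mm wide, floor at 12 mm). Under the straight body a narrower tapered foot, 43 mm wide, 6 mm high; it drops into the large jar's mouth with 3 mm play all round, shoulder on the rim, origin then 58 mm above the large jar's. Origin: centre of its underside, z up; starts upright.
- jar_small: smallest round white stoneware jar, 49 mm across, 46 mm high, open on top (mouth 33 mm wide, floor at 12 mm). Under the straight body a narrower tapered foot, 35 mm wide, 6 mm high; it drops into the middle jar's mouth with 3 mm play all round, shoulder on the rim, origin then 48 mm above the middle jar's. Origin: centre of its underside, z up; starts upright.
- lid: white stoneware lid: disc 41 mm across, 7 mm thick; under it a tapered plug 27 mm wide, 6 mm deep; above it an upright round knob 18 mm across, from 13 to 42 mm above the underside. The plug drops into the small jar's mouth (3 mm play), disc on the rim, origin then 40 mm above the small jar's. Origin: centre of the plug's underside, z up; starts standing on the plug.
- round_stand: round flat wooden stand, 100 mm across and 12 mm high with a thin dark ring near its edge, fixed to the worktop; the set is stacked on its centre. Origin: centre of its underside, z up.
- square_board: square flat wooden board, 95 x 95 x 12 mm, fixed to the worktop; not used. Origin: centre of its underside, z up.
- shaker_a: bystander: glass salt shaker with a domed cap, 27 mm across, 74 mm high, standing loose. Origin: centre of its underside, z up.
- shaker_b: bystander: a second such salt shaker, 27 mm across, 74 mm high, standing loose. Origin: centre of its underside, z up.
- marker: bystander: marker pen lying loose, 126 x 18 x 20 mm, its length along its x axis. Origin: centre of its underside.
- tape_roll: bystander: roll of brown packing tape lying flat, 67 mm across, 37 mm high, loose. Origin: centre of its underside, z up.
Not all that is in view belongs to the job. Leave any purple look-alike of the jar_middle alone.

How it is judged:
By the outcome, as a careful person would: the job done as asked, in the order asked, and still so for the second after the job is handed in, with the robot touching nothing.
It also fails if it takes over 93 s, if anything falls off the work surface, if the arm or the gripper's body presses on something with over 40 N, if the wrist force passes 120 N, or if a joint passes its speed limit or range.

## Working session

There is one attempt and no reset: what is moved stays moved. The work goes in short steps, Python scripts to look and compute and a shell command to move; the robot and the scene stay as the last step left them, time stands still between calls to the robot, and variables do not carry over. Pictures are saved under pics/ and viewed, on a budget of 14 in all, crops included, one or two more only if the job needs it, and the job is handed in when it is done.

```bash
ls; mkdir -p pics; cat > h.py <<'E'
import numpy as np, cv2
from rig import readout, cams, job
def snap(n,f=None):
    c=cams.read_camera(n)
    if f: cv2.imwrite('pics/'+f,c['img'][:,:,::-1])
    return c
def K(c):
    f=c['img'].shape[0]/2/np.tan(np.radians(c['vertical_fov'])/2)
    return np.array([[f,0,c['cx']],[0,f,c['cy']],[0,0,1]])
def ray(c,u,v,z):
    R=cv2.Rodrigues(np.array(c['rvec'],float))[0];t=np.array(c['tvec'],float).ravel()
    o=-R.T@t; d=R.T@np.linalg.solve(K(c),[u,v,1.]); return o+d*(z-o[2])/d[2]
def proj(c,p):
    return cv2.projectPoints(np.array(p,float).reshape(-1,3),np.array(c['rvec'],float),np.array(c['tvec'],float),K(c),None)[0].reshape(-1,2)
E
python3 - <<'E'
from h import *
import pickle
for n in('top','scene'):
    c=snap(n,n+'1.png'); pickle.dump(c,open(n+'1.pkl','wb'))
    R=cv2.Rodrigues(np.array(c['rvec'],float))[0]; print(n,c['vertical_fov'],c['cx'],c['cy'],-R.T@np.ravel(c['tvec']))
print(readout.observe())
E
```

```text
pics
top 55.689325648603926 271.64502705519544 200.90149477354908 [ 0.44952237 -0.18683525  1.13203758]
scene 52.67386817912657 282.1589726135979 208.16923067153581 [-0.37100926 -1.04911039  0.64436843]
{'clock': 0.1, 'joint_positions': array([-7.88767519e+01,  5.99688736e+00,  5.53228725e+00,  8.96050622e+01,
        2.83397730e-03,  7.75248002e+01]), 'dq': array([-0.00337875, -0.0890549 ,  0.12407911,  0.03472052, -0.05005677,
       -0.0298759 ]), 'joint_efforts': array([ 6.94691262e-03, -5.58212078e+01,  5.04716706e+01,  1.32862752e-02,
       -1.95236175e-04,  5.60080888e-07]), 'tcp_pos': array([ 0.24014084, -0.54952624,  0.23059023]), 'tool_rot': array([-1.79982185e+02,  6.74054034e-02, -6.64015434e+01]), 'wrist_force': array([0.18301367, 0.40285082, 0.47717945]), 'ft_torque': array([-0.00448685,  0.00699044, -0.03076735]), 'gripper_width': 1.0025422226177894}
```

View pics/top1.png

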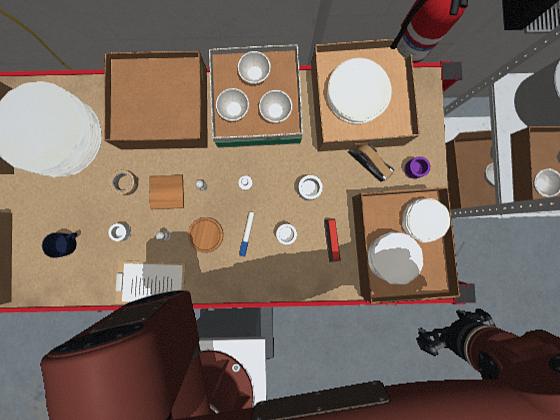

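View pics/scene1.png

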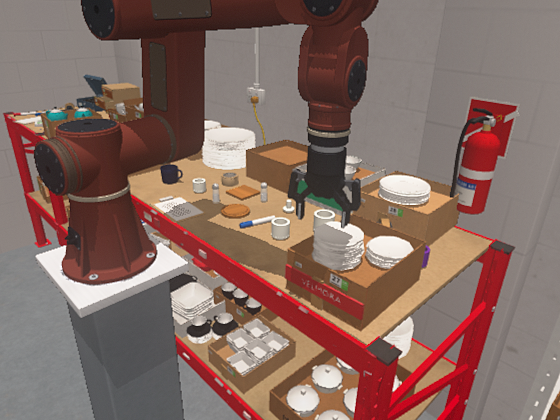

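Candidates in the top view: white open jars at (310,187), (286,233) and (118,232), and the knobbed lid at (245,183). Look-alikes are the purple jar (417,167), bowls in the box (254,67), (232,104), (275,104), a tape roll (124,183), and shakers (201,184), (162,234). The round stand is at (206,235) and the square board at (166,191). Next I'll measure sizes to tell the three jars apart.

```bash
python3 - <<'E'
from h import *
import pickle
c=pickle.load(open('top1.pkl','rb')); im=c['img']; hsv=cv2.cvtColor(im,cv2.COLOR_RGB2HSV)
m=((hsv[:,:,1]<40)&(hsv[:,:,2]>120)).astype('uint8')
for (u,v,z) in [(310,187,.06),(286,233,.055),(118,232,.046),(245,183,.013)]:
    w=np.zeros_like(m); w[v-22:v+22,u-22:u+22]=m[v-22:v+22,u-22:u+22]
    cs=cv2.findContours(w,cv2.RETR_EXTERNAL,cv2.CHAIN_APPROX_NONE)[0]; k=max(cs,key=cv2.contourArea)
    (x,y),r=cv2.minEnclosingCircle(k); A=cv2.contourArea(k)
    for zz in (z,):
        p=ray(c,x,y,zz);q=ray(c,x+r,y,zz); print((u,v),x,y,r,'diam',2e3*np.linalg.norm(p-q),'areadiam',2*np.sqrt(A/np.pi)/r/2,p)
# stand
for n,(u,v) in {'stand':(206,235)}.items():
    w=((hsv[:,:,1]>110)).astype('uint8'); z=np.zeros_like(w); z[v-25:v+25,u-25:u+25]=w[v-25:v+25,u-25:u+25]
    k=max(cv2.findContours(z,cv2.RETR_EXTERNAL,cv2.CHAIN_APPROX_NONE)[0],key=cv2.contourArea);print(n,cv2.minEnclosingCircle(k),hsv[v,u],hsv[v-25,u])
    (x,y),r=cv2.minEnclosingCircle(k);print(ray(c,x,y,.012),ray(c,206,235,.012))
for n,uv,z in [('shA',(201,184),.07),('shB',(162,234),.07),('tape',(124,183),.037),('mk1',(252,213),.02),('mk2',(243,254),.02),('red',(333,240),.02),('box',(360,190),.1)]: print(n,ray(c,*uv,z))
t=im[130:290,60:440]; cv2.imwrite('pics/crop1.png',cv2.resize(t[:,:,::-1],None,fx=2.1,fy=2.1,interpolation=cv2.INTER_CUBIC))
E
```

```text
(310, 187) 310.0 187.0 12.369417190551758 diam 67.05483160485582 areadiam 0.955670293270435 [ 0.5667306  -0.29125803  0.06      ]
(286, 233) 286.08905029296875 233.85617065429688 10.60385513305664 diam 57.25064997503622 areadiam 0.9562303834324668 [ 0.44142962 -0.22371979  0.055     ]
(118, 232) 116.86363983154297 231.86363220214844 9.206856727600098 diam 50.220259077198875 areadiam 0.9353876664681947 [0.45606498 0.2369514  0.046     ]
(245, 183) 244.77777099609375 182.22222900390625 7.325018882751465 diam 41.5138214111031 areadiam 0.9322558717738894 [ 0.58923958 -0.11147728  0.013     ]
stand ((204.98863220214844, 234.6090850830078), 17.823556900024414) [ 13 146 176] [ 16  86 170]
[0.44358826 0.00254514 0.012     ] [ 4.42437154e-01 -2.86953498e-04  1.20000000e-02]
shA [0.57971208 0.00245387 0.07      ]
shB [0.44781967 0.10724483 0.07      ]
tape [0.59090182 0.22192476 0.037     ]
mk1 [ 0.50125398 -0.1308588   0.02      ]
mk2 [ 0.3878332  -0.10399411  0.02      ]
red [ 0.42149557 -0.35507966  0.02      ]
box [ 0.55183829 -0.41748984  0.1       ]
```

View pics/crop1.png

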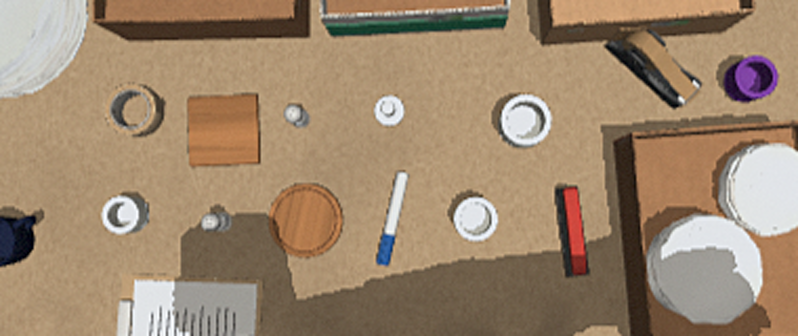

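Sizes match the description: large is (310,187), 67 mm; middle is (286,233), 57 mm; small is (118,232), 50 mm; lid is (245,183), 41 mm. The purple jar at (417,167) is excluded. First I'll raise, turn to yaw 0 and go around the plate box.

```bash
python3 -m inch '[[0,0,-10,0,0,-6.64],[0,0,-10,0,0,-6.64],[0,0,-10,0,0,-6.64],[0,0,-10,0,0,-6.64],[0,0,-10,0,0,-6.64]]' 1
python3 -m inch '[[0,0,-10,0,0,-6.64],[0,0,-10,0,0,-6.64],[0,0,-10,0,0,-6.64],[0,0,-10,0,0,-6.64],[0,0,-10,0,0,-6.64]]'
python3 -m inch '[[9,-26,0,0,0,0],[9,-26,0,0,0,0],[9,-26,0,0,0,0],[9,-26,0,0,0,0],[9,-26,0,0,0,0]]'
```

```text
clock: 0.52
tcp_pos: [0.2402, -0.5497, 0.2813]
tool_rot: [-180.0, 0.0, -32.9]
wrist_force: [0.1, -0.9, 0.2]
gripper_width: 1.0
clock: 0.93
tcp_pos: [0.2401, -0.5497, 0.3313]
tool_rot: [-180.0, 0.0, 0.3]
wrist_force: [1.1, 0.0, -0.2]
gripper_width: 0.997
clock: 1.35
tcp_pos: [0.2854, -0.4185, 0.3308]
tool_rot: [-180.0, 0.0, -0.0]
wrist_force: [0.2, -0.2, -0.0]
gripper_width: 0.999
```

```bash
python3 -m inch '[[9,-25.5,0,0,0,0],[9,-25.5,0,0,0,0],[9,-25.5,0,0,0,0],[9,-25.5,0,0,0,0],[9,-25.5,0,0,0,0]]'
python3 -m inch '[[30,0,0,0,0,0],[30,0,0,0,0,0],[30,0,0,0,0,0],[30,0,5,0,0,0],[30,0,5,0,0,0]]'
python3 -m inch '[[30,0,10,0,0,0],[30,0,20,0,0,0],[27,0,30,0,0,0],[0,0,30,0,0,0],[0,0,30,0,0,0]]'
python3 - <<'E'
from h import *
import pickle
c=snap('wrist','w1.png');pickle.dump(c,open('w1.pkl','wb'))
R=cv2.Rodrigues(np.array(c['rvec'],float))[0]; print(c['vertical_fov'],-R.T@np.ravel(c['tvec']),R, readout.observe()['tcp_pos'])
E
```

```text
clock: 1.77
tcp_pos: [0.3303, -0.291, 0.331]
tool_rot: [-180.0, 0.0, -0.0]
wrist_force: [0.0, 0.0, 1.2]
gripper_width: 0.999
clock: 2.18
tcp_pos: [0.4817, -0.292, 0.321]
tool_rot: [180.0, -0.0, 0.0]
wrist_force: [-0.3, -1.5, -0.1]
gripper_width: 0.998
clock: 2.6
tcp_pos: [0.5681, -0.2917, 0.1983]
tool_rot: [-179.9, 0.1, 0.1]
wrist_force: [-1.0, -1.0, -0.9]
gripper_width: 0.996
63.62104173963143 [ 0.5678966  -0.21301813  0.34042035] [[ 9.99998345e-01 -1.62549790e-04 -1.81219506e-03]
 [ 4.01348352e-04 -9.51760628e-01  3.06841239e-01]
 [-1.77465289e-03 -3.06841459e-01 -9.51758987e-01]] [ 0.56542329 -0.29012695  0.19137703]
```

View pics/w1.png

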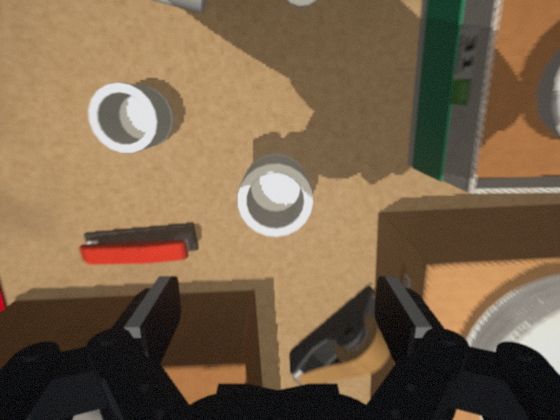

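The wrist view shows the large jar's rim centred near (275,198) and the middle jar's at (122,117). I'll fit the bright rims.

```bash
cat >> h.py <<'E'
def rim(c,u,v,z,hw=60,th=215):
    """bright rim ring near (u,v): fit its outer outline, cast to height z"""
    g=c['img'].min(2); m=np.zeros_like(g); s=np.s_[max(v-hw,0):v+hw,max(u-hw,0):u+hw]; m[s]=(g[s]>th)*255
    k=max(cv2.findContours(m,cv2.RETR_EXTERNAL,cv2.CHAIN_APPROX_NONE)[0],key=cv2.contourArea)
    e=cv2.fitEllipse(cv2.convexHull(k)); p=ray(c,*e[0],z)
    a=ray(c,e[0][0]-e[1][1]/2,e[0][1],z); return np.round(e[0],1),np.round(e[1],1),p,'diam mm',2e3*np.linalg.norm(a-p)
E
python3 - <<'E'
from h import *
import pickle
c=pickle.load(open('w1.pkl','rb'))
for th in (190,215,235):
    print(th,rim(c,275,198,.064,th=th)); print(rim(c,122,117,.054,th=th))
print(proj(c,[[.5654,-.2901,.1914]]))
E
```

```text
190 (array([279.3, 187.5]), array([29.6, 42.1]), array([ 0.56900915, -0.27945093,  0.064     ]), 'diam mm', np.float64(35.28360448193326))
(array([122.1, 117.5]), array([63.4, 73.2]), array([ 0.44085967, -0.22334937,  0.054     ]), 'diam mm', np.float64(59.74210008728151))
215 (array([279.3, 187.6]), array([28. , 41.4]), array([ 0.56906839, -0.27955057,  0.064     ]), 'diam mm', np.float64(34.633220120314846))
(array([122.2, 117.4]), array([62.1, 72. ]), array([ 0.44091087, -0.22328314,  0.054     ]), 'diam mm', np.float64(58.72255371728698))Traceback (most recent call last):
  File "<stdin>", line 5, in <module>
  File "h.py", line 18, in rim
    k=max(cv2.findContours(m,cv2.RETR_EXTERNAL,cv2.CHAIN_APPROX_NONE)[0],key=cv2.contourArea)
ValueError: max() iterable argument is empty
```

```bash
sed -i 's/    k=max(cv2.findContours(m.*/    k=cv2.findNonZero(m)/' h.py
python3 - <<'E'
from h import *
import pickle
c=pickle.load(open('w1.pkl','rb'))
for th in (180,200,215):
    print(th,rim(c,275,198,.064,th=th,hw=50)); print(rim(c,122,117,.054,th=th,hw=50))
print(proj(c,[[.5654,-.2901,.1914]]))
E
```

```text
180 (array([274. , 203.8]), array([63.4, 75. ]), array([ 0.56455082, -0.29368442,  0.064     ]), 'diam mm', np.float64(63.77444264697736))
(array([122.1, 117.4]), array([63.8, 73.5]), array([ 0.44080596, -0.22332456,  0.054     ]), 'diam mm', np.float64(59.980144375207026))
200 (array([274.1, 203.8]), array([61.9, 74.9]), array([ 0.56464056, -0.29366377,  0.064     ]), 'diam mm', np.float64(63.70791753025932))
(array([122.1, 117.5]), array([62.8, 72.9]), array([ 0.44082599, -0.2233542 ,  0.054     ]), 'diam mm', np.float64(59.44932170152118))
215 (array([273.8, 203.7]), array([61.6, 73.5]), array([ 0.56436002, -0.29357389,  0.064     ]), 'diam mm', np.float64(62.46811530844492))
(array([122.2, 117.4]), array([62.1, 72. ]), array([ 0.44091087, -0.22328314,  0.054     ]), 'diam mm', np.float64(58.72255371728698))
[[272.80161409 269.80363689]]
```

```bash
python3 -m inch '[[0,0,30,0,0,0],[0,0,30,0,0,0],[0,0,30,0,0,0],[0,0,20,0,0,0],[0,0,20,0,0,0]]'
python3 -m inch '[[0,0,15,0,0,0],[0,0,10,0,0,0],[0,0,5,0,0,0],[0,0,3,0,0,0],[0,0,3,0,0,0]]'
python3 -m inch '[[0,0,0,0,0,0],[0,0,0,0,0,0],[0,0,0,0,0,0],[0,0,0,0,0,0],[0,0,0,0,0,0]]' 0.5
python3 -m inch '[[0,0,0,0,0,0],[0,0,0,0,0,0],[0,0,0,0,0,0],[0,0,0,0,0,0],[0,0,0,0,0,0]]'
```

```text
clock: 3.07
tcp_pos: [0.5667, -0.2922, 0.0704]
tool_rot: [-180.0, 0.1, -0.0]
wrist_force: [-0.6, -0.5, -0.0]
gripper_width: 0.999
clock: 3.48
tcp_pos: [0.5677, -0.2928, 0.0362]
tool_rot: [179.9, -0.1, -0.0]
wrist_force: [-0.0, 0.5, 0.9]
gripper_width: 1.003
clock: 3.9
tcp_pos: [0.568, -0.2931, 0.037]
tool_rot: [179.9, -0.1, -0.0]
wrist_force: [-0.6, -0.0, 5.9]
gripper_width: 0.761
clock: 4.32
tcp_pos: [0.5679, -0.2931, 0.0369]
tool_rot: [179.9, -0.1, -0.0]
wrist_force: [-0.9, 0.2, 5.4]
gripper_width: 0.763
```

```bash
python3 -m inch '[[0,0,0,0,0,0],[0,0,0,0,0,0],[0,0,0,0,0,0],[0,0,0,0,0,0],[0,0,0,0,0,0]]' 1
python3 -m inch '[[-1,0,4,0,0,0],[0,0,4,0,0,0],[0,0,4,0,0,0],[0,0,3,0,0,0],[0,0,0,0,0,0]]' 
python3 -m inch '[[0,0,0,0,0,0],[0,0,0,0,0,0],[0,0,0,0,0,0],[0,0,0,0,0,0],[0,0,0,0,0,0]]' 0.5
python3 -m inch '[[0,0,0,0,0,0],[0,0,-4,0,0,0],[0,0,-6,0,0,0],[0,0,-10,0,0,0],[0,0,-10,0,0,0]]'
```

```text
clock: 4.73
tcp_pos: [0.5671, -0.2923, 0.0351]
tool_rot: [-180.0, 0.0, -0.0]
wrist_force: [0.4, 1.6, -0.0]
gripper_width: 1.002
clock: 5.15
tcp_pos: [0.5656, -0.292, 0.0191]
tool_rot: [-179.9, 0.1, -0.0]
wrist_force: [-1.0, 0.0, 0.3]
gripper_width: 0.998
clock: 5.57
tcp_pos: [0.5666, -0.2928, 0.021]
tool_rot: [180.0, -0.1, -0.0]
wrist_force: [0.0, -0.3, 4.6]
gripper_width: 0.771
clock: 5.98
tcp_pos: [0.5658, -0.2921, 0.0508]
tool_rot: [-180.0, 0.0, -0.0]
wrist_force: [-0.2, -1.3, -1.6]
gripper_width: 0.77
```

```bash
python3 -m inch '[[0,0,-20,0,0,0],[0,0,-20,0,0,0],[0,0,-20,0,0,0],[0,-5,-15,0,0,0],[-4,-12,-5,0,0,0]]'
python3 -m inch '[[-10,-24,0,0,0,0],[-10,-24,0,0,0,0],[-10,-24,0,0,0,0],[-10,-24,0,0,0,0],[-10,-24,0,0,0,0]]'
python3 - <<'E'
from h import *
import pickle
c=snap('wrist','w2.png');pickle.dump((c,readout.observe()),open('w2.pkl','wb')); print(readout.observe()['tcp_pos'])
E
```

```text
clock: 6.4
tcp_pos: [0.5636, -0.2773, 0.1345]
tool_rot: [179.8, -0.2, -0.1]
wrist_force: [1.3, -0.2, -1.4]
gripper_width: 0.772
clock: 6.82
tcp_pos: [0.5118, -0.1545, 0.1313]
tool_rot: [180.0, -0.0, -0.0]
wrist_force: [-0.3, 0.9, -1.7]
gripper_width: 0.769
[ 0.51017939 -0.15037403  0.13115446]
```

View pics/w2.png

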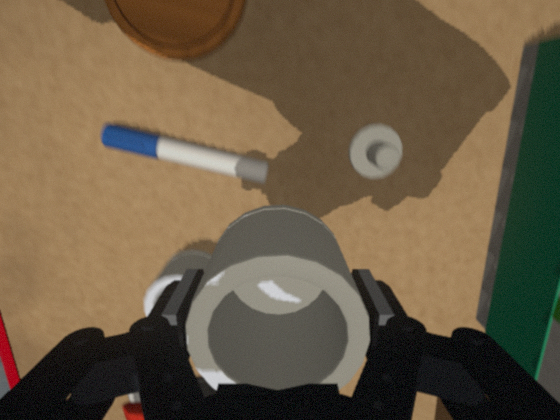

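The large jar is held upright: mouth about x 208–350, y 279–385, centre near (279,330). The lid's disc is at (376,152).

```bash
python3 - <<'E'
from h import *
import pickle
c,s=pickle.load(open('w2.pkl','rb')); t=s['tcp_pos']
print('held offs',(ray(c,279,330,t[2]-.021+.064)-t)*1e3)
for x in (187,370):print((ray(c,x,325,t[2]-.021+.064)-t)*1e3)
print('lid',ray(c,376,152,.013),proj(c,[.4436,.0025,.012]))
E
```

```text
held offs [ 1.72309235  0.21386022 43.        ]
[-29.97712385   2.32363145  43.        ]
[33.09052759  2.18401262 43.        ]
lid [ 0.5868124  -0.11088012  0.013     ] [[174.63291495 -20.00954681]]
```

```bash
python3 -m inch '[[-16,-17,0,0,0,0],[-16,-17,0,0,0,0],[-16,-17,0,0,0,0],[-14,-15,0,0,0,0],[-6,-6,0,0,0,0]]'
python3 - <<'E'
from h import *
import pickle
c=snap('wrist','w3.png');pickle.dump((c,readout.observe()),open('w3.pkl','wb')); t=readout.observe()['tcp_pos'];print(t)
h=cv2.cvtColor(c['img'],cv2.COLOR_RGB2HSV); u,v=proj(c,[.4436,.0025,.012])[0].astype(int); print(u,v,h[v,u],h[v,max(u-120,0)])
E
```

```text
clock: 7.28
tcp_pos: [0.4431, -0.082, 0.1312]
tool_rot: [-180.0, -0.0, 0.0]
wrist_force: [-0.5, -1.1, -1.8]
gripper_width: 0.772
[ 0.44309116 -0.08185479  0.13121228]
278 95 [ 14 181 110] [ 16 110 165]
```

View pics/w3.png

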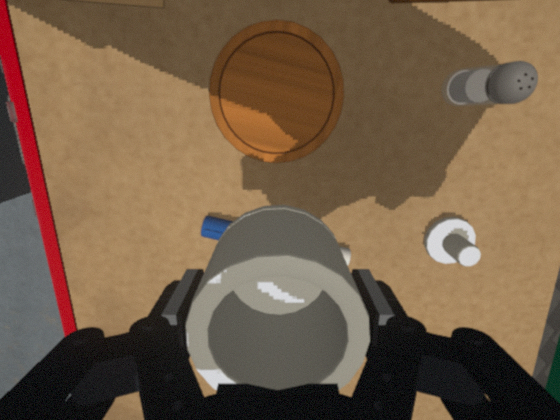

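The stand's ring is centred at about (277,92), and the lid's disc at (451,241).

```bash
python3 - <<'E'
from h import *
import pickle
c,s=pickle.load(open('w3.pkl','rb')); t=s['tcp_pos']
print('stand',ray(c,277,92.3,.012),'lid',ray(c,451,241,.013),'held',(ray(c,279,328,t[2]+.043)-t)*1e3)
E
```

```text
stand [0.44249315 0.00476974 0.012     ] lid [ 0.58674661 -0.11159651  0.013     ] held [ 0.16207193  5.11783174 43.        ]
```

```bash
python3 - <<'E'
from h import *
import pickle
for f,b,a in (('w2.pkl',279,250),('w3.pkl',277,249)):
    c,s=pickle.load(open(f,'rb')); t=s['tcp_pos']
    print((ray(c,279,b,t[2]+.043)-t)*1e3-[0,24.5,0],(ray(c,279,a,t[2]+.043)-t)*1e3-[0,33,0])
E
```

```text
[ 1.72915591 -4.46061168 43.        ] [ 1.73232995 -2.58269894 43.        ]
[ 0.14581919  0.31472099 43.        ] [ 0.13759394  1.78299393 43.        ]
```

```bash
python3 -m inch '[[0,-18,0,0,0,0],[0,-22,0,0,0,0],[0,-22,0,0,0,0],[0,-16,5,0,0,0],[0,-7,10,0,0,0]]'
python3 -m inch '[[0,0,18,0,0,0],[0,0,20,0,0,0],[0,0,18,0,0,0],[0,0,12,0,0,0],[0,0,6,0,0,0]]'
python3 -m inch '[[0,0,3,0,0,0],[0,0,2,0,0,0],[0,0,0,0,0,0],[0,0,0,0,0,0],[0,0,0,0,0,0]]'
```

```text
clock: 7.75
tcp_pos: [0.4457, 0.0024, 0.1168]
tool_rot: [180.0, -0.2, 0.1]
wrist_force: [0.6, 0.3, -1.9]
gripper_width: 0.769
clock: 8.17
tcp_pos: [0.4435, 0.0013, 0.0394]
tool_rot: [-180.0, 0.1, -0.0]
wrist_force: [-0.6, -0.3, -1.7]
gripper_width: 0.772
clock: 8.58
tcp_pos: [0.4448, 0.0014, 0.0371]
tool_rot: [180.0, -0.1, -0.0]
wrist_force: [-0.2, 0.1, -1.5]
gripper_width: 0.77
```

```bash
python3 -m inch '[[-1,-1,1,0,0,0],[-1,-1,1,0,0,0],[0,0,1,0,0,0],[0,0,0,0,0,0],[0,0,0,0,0,0]]'
```

```text
clock: 9.0
tcp_pos: [0.4421, 0.0037, 0.0332]
tool_rot: [180.0, 0.0, -0.0]
wrist_force: [0.1, 0.2, -1.6]
gripper_width: 0.769
```

```bash
python3 -m inch '[[0,0,1,0,0,0],[0,0,0.5,0,0,0],[0,0,0,0,0,0],[0,0,0,0,0,0],[0,0,0,0,0,0]]'
```

```text
clock: 9.42
tcp_pos: [0.4424, 0.0035, 0.0328]
tool_rot: [180.0, -0.0, 0.0]
wrist_force: [-5.6, 1.9, 10.5]
gripper_width: 0.77
```

```bash
python3 -m inch '[[0,0,0,0,0,0],[0,0,0,0,0,0],[0,0,0,0,0,0],[0,0,-3,0,0,0],[0,0,-10,0,0,0]]' 1
python3 -m inch '[[0,0,-25,0,0,0],[0,0,-30,0,0,0],[0,0,-30,0,0,0],[0,10,-15,0,0,0],[0,25,0,0,0,0]]'
python3 -m inch '[[0,35,0,0,0,0],[0,35,0,0,0,0],[0,35,0,0,0,0],[0,30,0,0,0,0],[0,15,0,0,0,0]]'
python3 -m inch '[[0,0,0,0,0,0],[0,0,0,0,0,0],[0,0,0,0,0,0],[0,0,0,0,0,0],[0,0,0,0,0,0]]'
python3 - <<'E'
from h import *
import pickle
c=snap('wrist','w4.png');pickle.dump((c,readout.observe()),open('w4.pkl','wb')); print(readout.observe()['tcp_pos'])
E
```

```text
clock: 9.83
tcp_pos: [0.4412, 0.0039, 0.0439]
tool_rot: [-180.0, 0.1, -0.0]
wrist_force: [-0.2, -0.2, 0.1]
gripper_width: 1.001
clock: 10.25
tcp_pos: [0.4442, -0.0309, 0.1499]
tool_rot: [179.9, -0.4, 0.2]
wrist_force: [0.8, -1.5, 0.7]
gripper_width: 1.0
clock: 10.67
tcp_pos: [0.4421, -0.1847, 0.1457]
tool_rot: [179.9, -0.0, -0.1]
wrist_force: [-0.2, 1.1, 0.1]
gripper_width: 0.997
clock: 11.08
tcp_pos: [0.4424, -0.1804, 0.145]
tool_rot: [180.0, -0.0, 0.1]
wrist_force: [0.6, -0.5, 0.2]
gripper_width: 1.001
[ 0.44237875 -0.18056057  0.14499933]
```

View pics/w4.png

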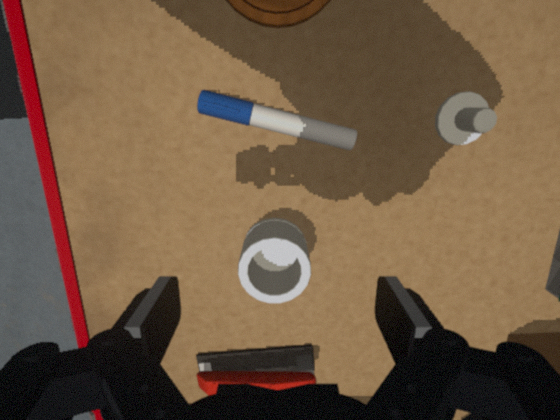

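The middle jar's rim is centred at about (274.5,268).

```bash
python3 - <<'E'
from h import *
import pickle
c,s=pickle.load(open('w4.pkl','rb')); t=s['tcp_pos']
p=ray(c,274.5,268,.054);print(p,(p-t)*1e3, 'lid',ray(c,465,119,.013))
E
```

```text
[ 0.43974947 -0.22092155  0.054     ] [ -2.6292711  -40.36098675 -90.99933279] lid [ 0.58836455 -0.1129927   0.013     ]
```

```bash
python3 -m inch '[[-1,12,0,0,0,0],[-1,14,0,0,0,0],[0,10,10,0,0,0],[0,5,20,0,0,0],[0,1,20,0,0,0]]'
python3 -m inch '[[0,0,25,0,0,0],[0,0,22,0,0,0],[0,0,15,0,0,0],[0,0,10,0,0,0],[0,0,5,0,0,0]]'
python3 -m inch '[[0,0,1,0,0,0],[0,0,0,0,0,0],[0,0,0,0,0,0],[0,0,0,0,0,0],[0,0,0,0,0,0]]'
```

```text
clock: 11.55
tcp_pos: [0.4403, -0.2258, 0.0941]
tool_rot: [179.9, -0.1, -0.1]
wrist_force: [0.2, 0.6, 0.5]
gripper_width: 1.002
clock: 11.97
tcp_pos: [0.4392, -0.2234, 0.0157]
tool_rot: [-179.9, 0.1, -0.1]
wrist_force: [-0.8, 0.5, 0.3]
gripper_width: 0.998
clock: 12.38
tcp_pos: [0.4407, -0.2238, 0.0177]
tool_rot: [179.9, -0.1, -0.0]
wrist_force: [-0.4, 0.4, 0.7]
gripper_width: 1.001
```

Close on it, then lift.

```bash
python3 -m inch '[[0,0,0,0,0,0],[0,0,0,0,0,0],[0,0,0,0,0,0],[0,0,0,0,0,0],[0,0,0,0,0,0]]' 0.45
python3 -m inch '[[0,0,0,0,0,0],[0,0,0,0,0,0],[0,0,0,0,0,0],[0,0,-4,0,0,0],[0,0,-8,0,0,0]]'
python3 -m inch '[[0,0,-18,0,0,0],[0,0,-25,0,0,0],[0,0,-30,0,0,0],[0,0,-30,0,0,0],[0,0,-15,0,0,0]]'
python3 -m inch '[[0,-12,-5,0,0,0],[0,-25,0,0,0,0],[0,-30,0,0,0,0],[0,-30,0,0,0,0],[0,-25,0,0,0,0]]'
python3 -m inch '[[0,-15,0,0,0,0],[0,0,0,0,0,0],[0,0,0,0,0,0],[0,0,0,0,0,0],[0,0,0,0,0,0]]'
python3 - <<'E'
from h import *
import pickle
c=snap('wrist','w5.png');pickle.dump((c,readout.observe()),open('w5.pkl','wb')); print(readout.observe()['tcp_pos'])
E
```

```text
clock: 12.8
tcp_pos: [0.4405, -0.2237, 0.0173]
tool_rot: [180.0, -0.0, -0.0]
wrist_force: [-1.4, 0.6, 5.5]
gripper_width: 0.644
clock: 13.22
tcp_pos: [0.4393, -0.2226, 0.0279]
tool_rot: [-179.9, 0.1, -0.0]
wrist_force: [-0.2, 0.2, -2.0]
gripper_width: 0.64
clock: 13.63
tcp_pos: [0.441, -0.224, 0.1509]
tool_rot: [179.9, -0.2, -0.0]
wrist_force: [0.6, -0.3, -1.6]
gripper_width: 0.643
clock: 14.05
tcp_pos: [0.4393, -0.0989, 0.151]
tool_rot: [-179.9, 0.1, -0.0]
wrist_force: [0.4, 0.0, -1.4]
gripper_width: 0.64
clock: 14.47
tcp_pos: [0.44, -0.0869, 0.1515]
tool_rot: [-180.0, 0.0, -0.1]
wrist_force: [0.1, -0.2, -3.0]
gripper_width: 0.646
[ 0.44005511 -0.08695007  0.1515461 ]
```

View pics/w5.png

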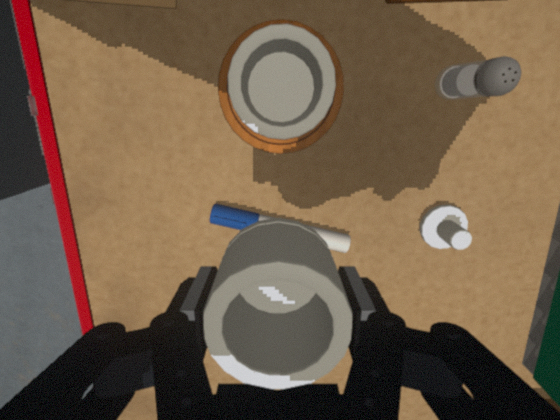

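The seated large jar's rim is centred at about (282,82). The held jar's rim spans x 204–353, with its far outer edge near v=261 and far mouth edge near v=277.

```bash
python3 - <<'E'
from h import *
import pickle
c,s=pickle.load(open('w5.pkl','rb')); t=s['tcp_pos']
print('large',ray(c,282,82,.076), ray(c,282,25,.076)-[0,.033,0], ray(c,282,141,.076)+[0,.033,0])
z=t[2]+.0367
print('held',(ray(c,278.5,277,z)-t)*1e3-[0,20.5,0],(ray(c,278.5,261,z)-t)*1e3-[0,28.5,0],(ray(c,204,320,z)-t)*1e3,(ray(c,353,320,z)-t)*1e3)
g=c['img'].min(2); print(g[225:300:3,278]); print(g[10:150:4,282])
E
```

```text
large [0.4425459  0.00441239 0.076     ] [0.44248995 0.00187053 0.076     ] [0.44260982 0.00261521 0.076     ]
held [2.09486650e-02 1.12739187e+00 3.67000000e+01] [ 2.92031271e-02 -7.42267914e-01  3.67000000e+01] [-27.11272728   4.16665585  36.7       ] [27.09597985  4.06776923 36.7       ]
[ 80  84  83  82  80  80  83  88  86  88  85  86 108 140 137 137 136 132
 133 131 134 137 193 207 205]
[ 52  54  50  33 137 140 133 113  78  71  77 141 136 137 136 134 137 140
 138 137 136 138 135 136 136 137 139 137  96 107 137 136 115  53  58]
```

```bash
python3 -m inch '[[1,-15,0,0,0,0],[1,-24,0,0,0,0],[0,-24,0,0,0,0],[0,-17,5,0,0,0],[0,-9,10,0,0,0]]'
python3 -m inch '[[0,0,14,0,0,0],[0,0,10,0,0,0],[0,0,7,0,0,0],[0,0,2,0,0,0],[0,0,0,0,0,0]]'
python3 -m inch '[[0,0,1,0,0,0],[0,0,0,0,0,0],[0,0,0,0,0,0],[0,0,0,0,0,0],[0,0,0,0,0,0]]'
```

```text
clock: 14.93
tcp_pos: [0.4428, 0.0034, 0.1374]
tool_rot: [180.0, -0.1, 0.0]
wrist_force: [-0.2, -0.1, -2.0]
gripper_width: 0.639
clock: 15.35
tcp_pos: [0.4418, 0.0021, 0.1031]
tool_rot: [-180.0, 0.1, -0.1]
wrist_force: [1.0, 0.5, -1.9]
gripper_width: 0.644
clock: 15.77
tcp_pos: [0.4424, 0.0025, 0.1031]
tool_rot: [180.0, -0.0, -0.0]
wrist_force: [-0.1, -0.8, -1.7]
gripper_width: 0.643
```

```bash
python3 -m inch '[[0,0,4,0,0,0],[0,0,4,0,0,0],[0,0,2,0,0,0],[0,0,1.5,0,0,0],[0,0,0,0,0,0]]'
python3 -m inch '[[0,0,1,0,0,0],[0,0,1,0,0,0],[0,0,1,0,0,0],[0,0,0,0,0,0],[0,0,0,0,0,0]]'
```

```text
clock: 16.18
tcp_pos: [0.4419, 0.0027, 0.0907]
tool_rot: [-180.0, 0.0, -0.0]
wrist_force: [0.2, 0.4, -1.8]
gripper_width: 0.64
clock: 16.6
tcp_pos: [0.4422, 0.0026, 0.0883]
tool_rot: [180.0, 0.0, -0.0]
wrist_force: [-0.3, -0.1, -1.5]
gripper_width: 0.642
```

```bash
python3 -m inch '[[0,0,0.7,0,0,0],[0,0,0.7,0,0,0],[0,0,0.4,0,0,0],[0,0,0,0,0,0],[0,0,0,0,0,0]]'
```

```text
clock: 17.02
tcp_pos: [0.4424, 0.0026, 0.0873]
tool_rot: [180.0, -0.0, -0.0]
wrist_force: [-2.9, 0.7, 6.1]
gripper_width: 0.645
```

```bash
python3 -m inch '[[0,0,0,0,0,0],[0,0,0,0,0,0],[0,0,0,0,0,0],[0,0,-3,0,0,0],[0,0,-10,0,0,0]]' 1
python3 -m inch '[[0,0,-25,0,0,0],[0,0,-30,0,0,0],[0,0,-25,0,0,0],[0,-10,-10,0,0,0],[0,-25,0,0,0,0]]'
python3 -m inch '[[2,-35,0,0,0,0],[3,-35,0,0,0,0],[3,-35,0,0,0,0],[3,-30,0,0,0,0],[3,-20,0,0,0,0]]'
python3 -m inch '[[0,0,0,0,0,0],[0,0,0,0,0,0],[0,0,0,0,0,0],[0,0,0,0,0,0],[0,0,0,0,0,0]]'
python3 - <<'E'
from h import *
import pickle
c=snap('wrist','w6.png');pickle.dump((c,readout.observe()),open('w6.pkl','wb')); print(readout.observe()['tcp_pos'])
E
```

```text
clock: 17.43
tcp_pos: [0.4413, 0.0029, 0.0986]
tool_rot: [-180.0, 0.1, -0.0]
wrist_force: [0.1, 0.1, 1.0]
gripper_width: 0.997
clock: 17.85
tcp_pos: [0.4439, 0.0363, 0.193]
tool_rot: [179.9, -0.3, -0.2]
wrist_force: [0.3, 1.8, -0.5]
gripper_width: 0.998
clock: 18.27
tcp_pos: [0.4557, 0.1957, 0.1896]
tool_rot: [-180.0, 0.0, 0.1]
wrist_force: [0.2, -0.7, 0.6]
gripper_width: 1.003
clock: 18.68
tcp_pos: [0.4563, 0.1918, 0.1895]
tool_rot: [180.0, -0.0, -0.1]
wrist_force: [0.1, -0.4, -0.4]
gripper_width: 0.999
[0.45635936 0.19184278 0.18961012]
```

View pics/w6.png

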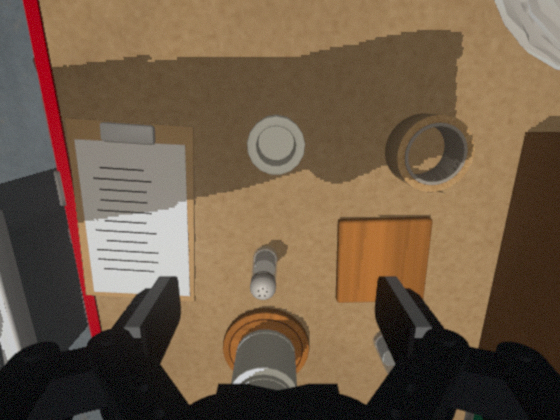

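The small jar's rim is centred at about (276,145). The two-jar tower stands upright at about (262,355).

```bash
python3 - <<'E'
from h import *
import pickle
c,s=pickle.load(open('w6.pkl','rb')); t=s['tcp_pos']
p=ray(c,276,145,.046);print(p,(p-t)*1e3)
print(1e3*(ray(c,248,145,.046)-p),1e3*(ray(c,304,145,.046)-p),1e3*(ray(c,276,117,.046)-p),1e3*(ray(c,276,173.5,.046)-p))
E
```

```text
[0.4548749  0.23794525 0.046     ] [  -1.4844624    46.10247712 -143.61011955]
[-23.30070151   0.07033355   0.        ] [23.29987754 -0.07033106  0.        ] [ 0.09542135 22.42651921  0.        ] [ -0.10218277 -24.01563013   0.        ]
```

```bash
python3 -m inch '[[-1,-14,0,0,0,0],[0,-16,5,0,0,0],[0,-11,20,0,0,0],[0,-4,25,0,0,0],[0,0,25,0,0,0]]' 0.8
python3 -m inch '[[0,0,25,0,0,0],[0,0,25,0,0,0],[0,0,22,0,0,0],[0,0,14,0,0,0],[0,0,8,0,0,0]]'
python3 -m inch '[[0,0,4,0,0,0],[0,0,0,0,0,0],[0,0,0,0,0,0],[0,0,0,0,0,0],[0,0,0,0,0,0]]'
```

```text
clock: 19.15
tcp_pos: [0.4558, 0.238, 0.1142]
tool_rot: [-180.0, -0.1, -0.0]
wrist_force: [0.4, -0.0, -0.1]
gripper_width: 0.8
clock: 19.57
tcp_pos: [0.4541, 0.2367, 0.0183]
tool_rot: [180.0, 0.1, -0.1]
wrist_force: [-0.6, -1.1, 0.4]
gripper_width: 0.797
clock: 19.98
tcp_pos: [0.4561, 0.2377, 0.0176]
tool_rot: [-180.0, -0.1, -0.0]
wrist_force: [-0.5, -0.5, -0.1]
gripper_width: 0.799
```

```bash
python3 -m inch '[[0,0,2,0,0,0],[0,0,1,0,0,0],[0,0,0,0,0,0],[0,0,0,0,0,0],[0,0,0,0,0,0]]'
python3 -m inch '[[0,0,0,0,0,0],[0,0,0,0,0,0],[0,0,0,0,0,0],[0,0,0,0,0,0],[0,0,0,0,0,0]]' 0.35
python3 -m inch '[[0,0,0,0,0,0],[0,0,0,0,0,0],[0,0,-2,0,0,0],[0,0,-4,0,0,0],[0,0,-8,0,0,0]]'
python3 -m inch '[[0,0,-25,0,0,0],[0,0,-35,0,0,0],[0,0,-40,0,0,0],[0,0,-35,0,0,0],[0,0,-20,0,0,0]]'
python3 -m inch '[[0,10,-5,0,0,0],[-2,25,0,0,0,0],[-2,30,0,0,0,0],[-3,35,0,0,0,0],[-3,35,0,0,0,0]]'
python3 -m inch '[[-2,30,0,0,0,0],[-1,25,0,0,0,0],[-1,25,0,0,0,0],[0,15,0,0,0,0],[0,5,0,0,0,0]]'
python3 -m inch '[[0,0,0,0,0,0],[0,0,0,0,0,0],[0,0,0,0,0,0],[0,0,0,0,0,0],[0,0,0,0,0,0]]'
python3 - <<'E'
from h import *
import pickle
c=snap('wrist','w7.png');pickle.dump((c,readout.observe()),open('w7.pkl','wb')); print(readout.observe()['tcp_pos'])
E
```

```text
clock: 20.4
tcp_pos: [0.4552, 0.2376, 0.0135]
tool_rot: [180.0, 0.0, -0.0]
wrist_force: [0.1, -0.5, 0.4]
gripper_width: 0.802
clock: 20.82
tcp_pos: [0.4555, 0.2377, 0.014]
tool_rot: [-180.0, -0.0, -0.0]
wrist_force: [-2.4, -0.5, 4.7]
gripper_width: 0.565
clock: 21.23
tcp_pos: [0.4544, 0.2374, 0.0268]
tool_rot: [180.0, 0.1, -0.0]
wrist_force: [0.1, -0.3, -1.0]
gripper_width: 0.564
clock: 21.65
tcp_pos: [0.4564, 0.2379, 0.1876]
tool_rot: [-179.9, -0.3, -0.0]
wrist_force: [1.2, -0.1, -1.2]
gripper_width: 0.567
clock: 22.07
tcp_pos: [0.4443, 0.1013, 0.1868]
tool_rot: [180.0, 0.1, 0.1]
wrist_force: [-0.7, -0.0, -0.5]
gripper_width: 0.564
clock: 22.48
tcp_pos: [0.4407, 0.0004, 0.1868]
tool_rot: [180.0, 0.1, -0.2]
wrist_force: [0.2, 0.1, -1.3]
gripper_width: 0.563
clock: 22.9
tcp_pos: [0.4412, 0.0034, 0.1874]
tool_rot: [180.0, 0.0, 0.1]
wrist_force: [-0.2, 0.2, -1.6]
gripper_width: 0.56
[0.44122164 0.00324889 0.18744556]
```

View pics/w7.png

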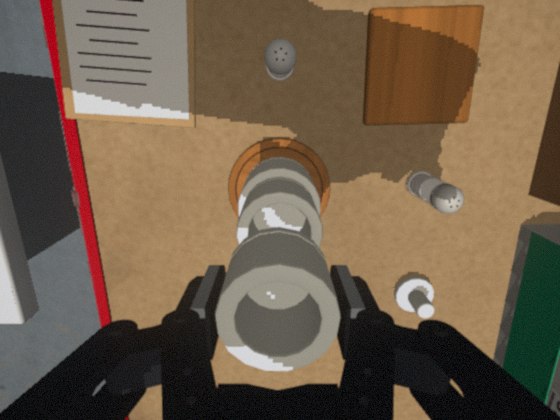

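The small jar is held over the tower. The middle jar's rim spans x 237–321 with its far edge near v≈190. The held rim spans x 217–340 with its far edge near v≈248.

```bash
python3 - <<'E'
from h import *
import pickle
c,s=pickle.load(open('w7.pkl','rb')); t=s['tcp_pos']
g=c['img'].min(2); print(g[150:262:2,279]); print(g[310,200:232:2],g[310,326:356:2]);print(g[228,228:250:2],g[228,310:332:2])
z=.124
print('mid',ray(c,279,191,z)-[0,.0285,0],ray(c,237,225,z)+[.0285,0,0],ray(c,321,225,z)-[.0285,0,0])
z=t[2]+.032
print('held',ray(c,279,248,z)-[0,.0245,0],ray(c,217,310,z)+[.0245,0,0],ray(c,340,310,z)-[.0245,0,0])
E
```

```text
[ 40  44  35  50  95  84  85  87  88 110 136 137 141 128 102  82  86  90
  88  89  86 114 143 141 140 141 132 134 139 141 143 143 141 165 199 211
 212 216 192  89 105 106  88  87  93  88  86  88  86  90  87  86  88  85
  87  83]
[107 104  78  31  31  21  14  39 100 134 138 136 136 135 136 133] [135 139 135 137 135 136 120  41  20  20  26  29  61 102 106]
[ 99 101  96  95 104 196 210 209 207 207 138] [ 89 134 135 137 142 140  99  91  94  95  93]
mid [0.44177536 0.00188588 0.124     ] [0.44321276 0.00782076 0.124     ] [0.44038999 0.00781386 0.124     ]
held [0.44136719 0.00927203 0.21944556] [0.44257125 0.00841353 0.21944556] [0.4398446  0.00841417 0.21944556]
```

```bash
python3 - <<'E'
from h import *
import pickle
c,s=pickle.load(open('w7.pkl','rb')); t=s['tcp_pos']
g=c['img'].min(2); col=g[256:300,279].astype(int); print(col)
z=t[2]+.032
for v in (266,268,270,272,274): print(v,ray(c,279,v,z)-[0,.0245,0])
print(ray(c,279,192,.124)-[0,.0285,0])
E
```

```text
[ 85  88  87  88  83  85  88  98 115 140 143 140 140 142 140 140 140 140
 137 138 137 136 135 134 133 132 138 139 138 135 137 139 138 137 138 138
 137 138 139 136 134 138 139 140]
266 [0.44137581 0.00223609 0.21944556]
268 [0.44137678 0.00143855 0.21944556]
270 [0.44137776 0.00063778 0.21944556]
272 [ 4.41378748e-01 -1.66228983e-04  2.19445558e-01]
274 [ 0.44137974 -0.00097351  0.21944556]
[0.44177615 0.00124262 0.124     ]
```

```bash
python3 -m inch '[[0.5,1,8,0,0,0],[0,0,12,0,0,0],[0,0,12,0,0,0],[0,0,7,0,0,0],[0,0,3,0,0,0]]'
python3 -m inch '[[0,0,0,0,0,0],[0,0,0,0,0,0],[0,0,0,0,0,0],[0,0,0,0,0,0],[0,0,0,0,0,0]]'
python3 -m inch '[[0,0,3,0,0,0],[0,0,3,0,0,0],[0,0,2,0,0,0],[0,0,1,0,0,0],[0,0,0,0,0,0]]'
```

```text
clock: 23.37
tcp_pos: [0.4407, 0.0019, 0.1432]
tool_rot: [-180.0, 0.2, -0.0]
wrist_force: [-0.4, 0.6, -0.2]
gripper_width: 0.562
clock: 23.78
tcp_pos: [0.442, 0.0015, 0.1459]
tool_rot: [180.0, -0.0, -0.0]
wrist_force: [-0.5, 0.4, -0.5]
gripper_width: 0.564
clock: 24.2
tcp_pos: [0.4415, 0.0017, 0.136]
tool_rot: [-180.0, 0.0, -0.0]
wrist_force: [-0.2, -0.2, -1.0]
gripper_width: 0.564
```

```bash
python3 -m inch '[[0,0,1,0,0,0],[0,0,1,0,0,0],[0,0,0.7,0,0,0],[0,0,0,0,0,0],[0,0,0,0,0,0]]'
python3 -m inch '[[0,0,0.7,0,0,0],[0,0,0.5,0,0,0],[0,0,0.3,0,0,0],[0,0,0,0,0,0],[0,0,0,0,0,0]]'
```

```text
clock: 24.62
tcp_pos: [0.4417, 0.0016, 0.1338]
tool_rot: [180.0, -0.0, -0.0]
wrist_force: [0.1, -0.2, -1.2]
gripper_width: 0.564
clock: 25.03
tcp_pos: [0.4417, 0.0016, 0.1323]
tool_rot: [180.0, 0.0, -0.0]
wrist_force: [0.9, 0.2, -1.5]
gripper_width: 0.565
```

```bash
python3 -m inch '[[0,0,0.6,0,0,0],[0,0,0.5,0,0,0],[0,0,0,0,0,0],[0,0,0,0,0,0],[0,0,0,0,0,0]]'
```

```text
clock: 25.45
tcp_pos: [0.4419, 0.0015, 0.1319]
tool_rot: [180.0, -0.0, -0.0]
wrist_force: [-1.9, 0.5, 5.3]
gripper_width: 0.565
```

```bash
python3 -m inch '[[0,0,0,0,0,0],[0,0,0,0,0,0],[0,0,0,0,0,0],[0,0,-3,0,0,0],[0,0,-10,0,0,0]]' 0.9
python3 -m inch '[[0,0,-25,0,0,0],[0,0,-30,0,0,0],[0,0,-25,0,0,0],[8,6,-10,0,0,0],[25,20,0,0,0,0]]'
python3 -m inch '[[30,24,0,0,0,0],[30,24,0,0,0,0],[27,20,10,0,0,0],[18,14,20,0,0,0],[7,5,20,0,0,0]]' 0.45
python3 -m inch '[[0,0,10,0,0,0],[0,0,0,0,0,0],[0,0,0,0,0,0],[0,0,0,0,0,0],[0,0,0,0,0,0]]'
python3 - <<'E'
from h import *
import pickle
c=snap('wrist','w8.png');pickle.dump((c,readout.observe()),open('w8.pkl','wb')); print(readout.observe()['tcp_pos'])
E
```

```text
clock: 25.87
tcp_pos: [0.4409, 0.0018, 0.1433]
tool_rot: [-180.0, 0.1, -0.0]
wrist_force: [-0.3, -0.6, 0.2]
gripper_width: 0.902
clock: 26.28
tcp_pos: [0.4753, -0.0234, 0.2393]
tool_rot: [179.9, -0.3, 0.1]
wrist_force: [0.3, 0.8, -0.2]
gripper_width: 0.901
clock: 26.7
tcp_pos: [0.5892, -0.114, 0.1842]
tool_rot: [179.9, -0.1, -0.1]
wrist_force: [0.6, -0.4, 0.7]
gripper_width: 0.454
clock: 27.12
tcp_pos: [0.587, -0.1111, 0.1763]
tool_rot: [179.9, -0.1, 0.0]
wrist_force: [0.0, -0.6, 0.3]
gripper_width: 0.449
[ 0.58704801 -0.1111696   0.17607465]
```

View pics/w8.png

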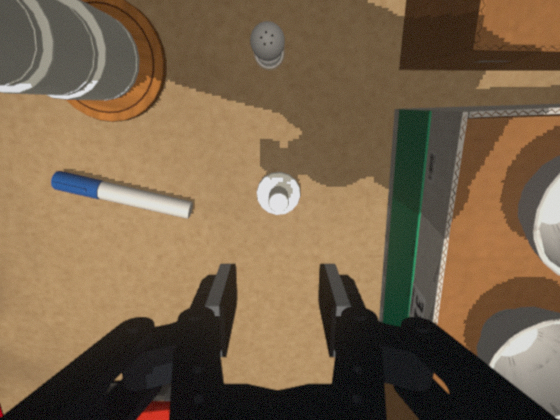

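The lid's disc is centred at (278.5,193) and its knob top at (278,201). The tower is upright at the left.

```bash
python3 - <<'E'
from h import *
import pickle
c,s=pickle.load(open('w8.pkl','rb')); t=s['tcp_pos']
print((ray(c,278.5,193,.013)-t)*1e3,(ray(c,278,201,.042)-t)*1e3)
E
```

```text
[   0.9804327    -0.23982922 -163.07465114] [   0.40155095    0.3066165  -134.07465114]
```

```bash
python3 -m inch '[[0.5,0,20,0,0,0],[0,0,30,0,0,0],[0,0,30,0,0,0],[0,0,28,0,0,0],[0,0,20,0,0,0]]'
python3 -m inch '[[0,0,14,0,0,0],[0,0,9,0,0,0],[0,0,4,0,0,0],[0,0,0,0,0,0],[0,0,0,0,0,0]]'
python3 -m inch '[[0,0,0,0,0,0],[0,0,0,0,0,0],[0,0,0,0,0,0],[0,0,0,0,0,0],[0,0,0,0,0,0]]'
```

```text
clock: 27.58
tcp_pos: [0.5865, -0.1109, 0.0446]
tool_rot: [-180.0, 0.0, 0.0]
wrist_force: [-0.4, -0.3, 0.3]
gripper_width: 0.449
clock: 28.0
tcp_pos: [0.5879, -0.1117, 0.0205]
tool_rot: [180.0, -0.1, -0.0]
wrist_force: [0.5, -0.6, -0.0]
gripper_width: 0.452
clock: 28.42
tcp_pos: [0.5874, -0.1115, 0.0195]
tool_rot: [180.0, -0.0, -0.0]
wrist_force: [-0.1, -0.7, -1.3]
gripper_width: 0.449
```

```bash
python3 -m inch '[[0,0,1.5,0,0,0],[0,0,0,0,0,0],[0,0,0,0,0,0],[0,0,0,0,0,0],[0,0,0,0,0,0]]' 
python3 -m inch '[[0,0,0,0,0,0],[0,0,0,0,0,0],[0,0,0,0,0,0],[0,0,0,0,0,0],[0,0,0,0,0,0]]' 0.05
python3 -m inch '[[0,0,0,0,0,0],[0,0,0,0,0,0],[0,0,-2,0,0,0],[0,0,-5,0,0,0],[0,0,-15,0,0,0]]'
python3 -m inch '[[0,0,-30,0,0,0],[0,0,-38,0,0,0],[0,0,-40,0,0,0],[0,0,-40,0,0,0],[0,0,-30,0,0,0]]'
python3 -m inch '[[-5,-4,-15,0,0,0],[-18,-14,-5,0,0,0],[-25,-19,0,0,0,0],[-25,-20,0,0,0,0],[-25,-20,0,0,0,0]]'
python3 -m inch '[[-22,-17,0,0,0,0],[-16,-12,0,0,0,0],[-8,-6,0,0,0,0],[-1,-1,0,0,0,0],[0,0,0,0,0,0]]'
python3 -m inch '[[0,0,0,0,0,0],[0,0,0,0,0,0],[0,0,0,0,0,0],[0,0,0,0,0,0],[0,0,0,0,0,0]]'
python3 - <<'E'
from h import *
import pickle
c=snap('wrist','w9.png');pickle.dump((c,readout.observe()),open('w9.pkl','wb')); print(readout.observe()['tcp_pos'])
E
```

```text
clock: 28.83
tcp_pos: [0.5872, -0.1115, 0.0177]
tool_rot: [180.0, 0.0, -0.0]
wrist_force: [-0.6, 0.8, -0.0]
gripper_width: 0.451
clock: 29.25
tcp_pos: [0.5874, -0.1115, 0.0179]
tool_rot: [180.0, -0.0, -0.0]
wrist_force: [-0.7, -0.1, 0.7]
gripper_width: 0.184
clock: 29.67
tcp_pos: [0.5856, -0.1107, 0.0378]
tool_rot: [-179.9, 0.2, -0.0]
wrist_force: [-0.4, -0.1, -1.2]
gripper_width: 0.185
clock: 30.08
tcp_pos: [0.5875, -0.1115, 0.2217]
tool_rot: [179.9, -0.2, -0.0]
wrist_force: [1.0, -0.8, 0.0]
gripper_width: 0.19
clock: 30.5
tcp_pos: [0.488, -0.0338, 0.2378]
tool_rot: [180.0, -0.0, -0.0]
wrist_force: [-0.4, 0.9, -0.0]
gripper_width: 0.185
clock: 30.92
tcp_pos: [0.4423, 0.0017, 0.2382]
tool_rot: [180.0, -0.1, 0.0]
wrist_force: [0.7, -0.2, -0.5]
gripper_width: 0.186
clock: 31.33
tcp_pos: [0.4424, 0.0014, 0.2375]
tool_rot: [-180.0, 0.0, -0.0]
wrist_force: [1.0, 0.5, -1.5]
gripper_width: 0.188
[0.44232915 0.00143097 0.23755027]
```

View pics/w9.png

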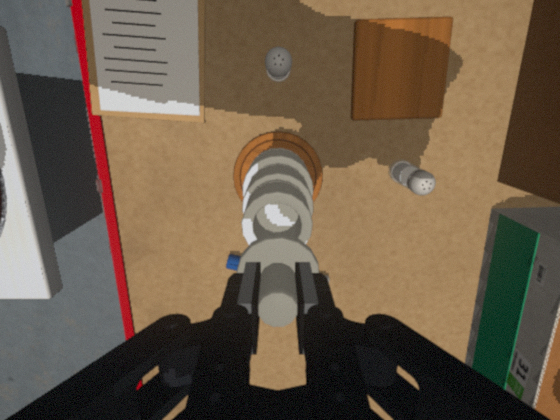

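The lid is held over the tower. Its disc spans x 236–320 with its far edge near v≈236. The small jar's rim spans x 244–313 with its far edge near v≈192.

```bash
python3 - <<'E'
from h import *
import pickle
c,s=pickle.load(open('w9.pkl','rb')); t=s['tcp_pos']
g=c['img'].min(2); print(g[184:206,278].astype(int)); print(g[226:246,278].astype(int))
for v in(191,193,195): print(v,'small',ray(c,278.5,v,.164)-[0,.0245,0])
z=t[2]-.0048
for v in(234,236,238): print(v,'lid',ray(c,278,v,z)-[0,.0205,0])
E
```

```text
[ 82  86  87  89  83  81  89  97 123 140 143 138 137 137 136 138 134 134
 131 130 141 153]
[154 134 133 135 134 126  97  90  87  84  89 100 113 137 138 136 137 137
 134 136]
191 small [0.44269281 0.00133675 0.164     ]
193 small [ 4.42691495e-01 -1.41058106e-05  1.64000000e-01]
195 small [ 0.44269018 -0.00137004  0.164     ]
234 lid [0.44228669 0.00212947 0.23275027]
236 lid [0.44228526 0.00113074 0.23275027]
238 lid [4.42283833e-01 1.28091630e-04 2.32750267e-01]
```

```bash
python3 -m inch '[[0,-0.5,10,0,0,0],[0,0,14,0,0,0],[0,0,13,0,0,0],[0,0,7,0,0,0],[0,0,3,0,0,0]]'
python3 -m inch '[[0,0,2,0,0,0],[0,0,0,0,0,0],[0,0,0,0,0,0],[0,0,0,0,0,0],[0,0,0,0,0,0]]'
python3 -m inch '[[0,0,3,0,0,0],[0,0,3,0,0,0],[0,0,2,0,0,0],[0,0,1,0,0,0],[0,0,0,0,0,0]]'
```

```text
clock: 31.8
tcp_pos: [0.4415, 0.0023, 0.189]
tool_rot: [-180.0, 0.1, -0.0]
wrist_force: [-0.2, -0.2, -0.6]
gripper_width: 0.192
clock: 32.22
tcp_pos: [0.4425, 0.002, 0.1892]
tool_rot: [180.0, -0.0, -0.0]
wrist_force: [-0.3, -0.4, -0.4]
gripper_width: 0.188
clock: 32.63
tcp_pos: [0.442, 0.0022, 0.1792]
tool_rot: [-180.0, 0.0, -0.0]
wrist_force: [-0.7, -0.1, -0.6]
gripper_width: 0.189
```

```bash
python3 -m inch '[[0,0,1,0,0,0],[0,0,1,0,0,0],[0,0,0.7,0,0,0],[0,0,0,0,0,0],[0,0,0,0,0,0]]'
python3 -m inch '[[0,0,0.5,0,0,0],[0,0,0.4,0,0,0],[0,0,0,0,0,0],[0,0,0,0,0,0],[0,0,0,0,0,0]]'
```

```text
clock: 33.05
tcp_pos: [0.4422, 0.0021, 0.177]
tool_rot: [180.0, -0.0, -0.0]
wrist_force: [-0.8, 0.2, -0.1]
gripper_width: 0.188
clock: 33.47
tcp_pos: [0.4422, 0.0021, 0.1761]
tool_rot: [180.0, -0.0, -0.0]
wrist_force: [-0.2, 0.8, -0.3]
gripper_width: 0.187
```

```bash
python3 -m inch '[[0,0,0.5,0,0,0],[0,0,0.4,0,0,0],[0,0,0,0,0,0],[0,0,0,0,0,0],[0,0,0,0,0,0]]'
```

```text
clock: 33.88
tcp_pos: [0.4424, 0.002, 0.1758]
tool_rot: [180.0, -0.0, -0.0]
wrist_force: [-0.9, 0.1, 6.5]
gripper_width: 0.182
```

Seated at the predicted height. Release, retreat upward and away (−y), then check.

```bash
python3 -m inch '[[0,0,0,0,0,0],[0,0,0,0,0,0],[0,0,0,0,0,0],[0,0,-2,0,0,0],[0,0,-6,0,0,0]]' 0.6
python3 -m inch '[[0,0,-15,0,0,0],[0,0,-25,0,0,0],[0,0,-25,0,0,0],[0,0,-15,0,0,0],[0,5,0,0,0,0]]'
python3 -m inch '[[0,20,0,0,0,0],[0,30,0,0,0,0],[0,30,0,0,0,0],[0,20,0,0,0,0],[0,8,0,0,0,0]]'
python3 -m inch '[[0,0,0,0,0,0],[0,0,0,0,0,0],[0,0,0,0,0,0],[0,0,0,0,0,0],[0,0,0,0,0,0]]'
python3 - <<'E'
from h import *
a=snap('scene')['img']; b=snap('top')['img']; w=snap('wrist')['img']
A=cv2.resize(a[140:260,150:310],(400,300)); B=cv2.resize(b[130:280,60:260],(400,300)); W=cv2.resize(w,(400,300))
cv2.imwrite('pics/end.png',np.vstack([np.hstack([A,B]),np.hstack([W,cv2.resize(a,(400,300))])])[:,:,::-1]); print(readout.observe()['tcp_pos'])
E
```

```text
clock: 34.3
tcp_pos: [0.4418, 0.0022, 0.1826]
tool_rot: [-180.0, 0.1, -0.0]
wrist_force: [0.1, 0.3, -0.1]
gripper_width: 0.599
clock: 34.72
tcp_pos: [0.4434, -0.0029, 0.2671]
tool_rot: [179.9, -0.3, 0.0]
wrist_force: [-0.6, -0.0, 0.4]
gripper_width: 0.597
clock: 35.13
tcp_pos: [0.4419, -0.1133, 0.2624]
tool_rot: [180.0, 0.1, -0.1]
wrist_force: [0.4, 0.9, -0.3]
gripper_width: 0.6
clock: 35.55
tcp_pos: [0.4423, -0.11, 0.2633]
tool_rot: [180.0, -0.0, 0.1]
wrist_force: [0.3, 0.1, -0.5]
gripper_width: 0.601
[ 0.44229734 -0.11041759  0.26330348]
```

View pics/end.png

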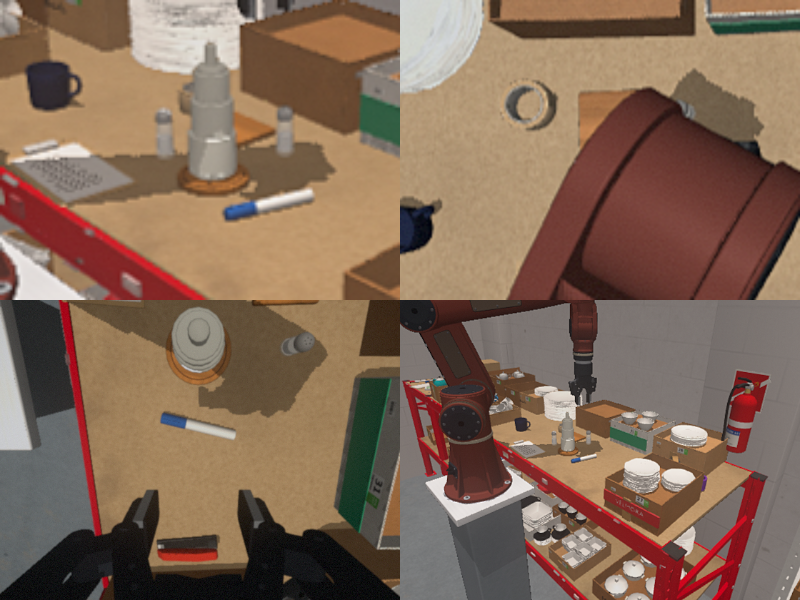

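The full stack stands upright on the stand at crop position (212,115), with the lid on top. The shakers, marker and tape roll are undisturbed, and the gripper is well clear. Handing in.

```bash
python3 -c "
from rig import job; print(job.hand_in())"
```

```text
the job is handed in; nothing more can be done
None
```

The white jar set is stacked on the middle of the round stand: large, middle, small, then the lid. I handed it in with the clock at about 36 s of the 93 s allowed; the hand-in gives no verdict.

**Seating:** The middle jar, small jar and lid each touched down within about 0.1 mm of the height expected for a full seat. Vertical contact force was about 5–11 N throughout.

**Centring:** The stand centre measured about (0.443, 0.003–0.005) m. The large jar is at about (0.4425, 0.0025) m, and each upper piece was aligned to within about 1–2 mm, inside the 3 mm play.

**Final pictures:** The scene and wrist views show the stack upright. The shakers, marker and tape roll are in place, and the gripper is clear. In the last top view the arm hid the stack, so that camera did not confirm it.

**What went wrong:** The first grasp of the large jar was about 12 mm too high, so I opened, lowered and gripped again before lifting. One wrist picture taken while the arm was moving disagreed by about 4 mm with one taken at rest, and I used the one at rest.

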